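Load and clamp a sample cartridge in the moisture meter

TASK

Check a batch of dried slices for moisture: swing up the meter's clamp, stand the orange sample cartridge upright in the cradle and let go of it, then swing the clamp down as far as it goes so that it drives the cartridge home, and leave it shut. Leave the grey spare cartridge, the blue drum and the brush where they are.

Things in the scene. Friction and masses are not known exactly. Their poses are not given: they have to be found in the camera images.
- cartridge_mid (a point): Centre of the orange sample cartridge to load: an upright block 34 mm (its x) by 56 mm (its y) by 66 mm tall (its z), about 0.12 kg, two dark red slices showing in its cream top; this point is 33 mm above its underside. Grip it across the 34 mm sides, near the top. Both ends are alike: it fits the cradle either way round.
- spare_mid (a point): Centre of the grey spare cartridge, same size, black top face, loose; not to be used or moved.
- drum: Small blue drum with a black lid, 64 mm across, 85 mm tall, loose; origin at the centre of its underside; leave it.
- brush: Hand brush lying flat, about 200 mm long, loose; leave it.
- cradle (a point): Centre of the cradle's mouth, on the top face (75 mm above the bench) of the meter's dark steel block. The pocket is 37 mm along this frame's x by 59 mm along its y (1.5 mm to spare on each side of the cartridge; mouth chamfered 3 mm); z is up. The clamp's hinge is on the +x side; its red bar comes down on the -x side.
- meter: White moisture meter, fixed to the bench: housing 235 mm (x) by 160 mm (y), 35 mm tall, origin at the centre of its underside, axes as the cradle's. On it stand the dark steel cradle block, 74 mm (x) by 96 mm (y), to 75 mm above the bench, and two grey hinge ears, to 135 mm.
- seat (a joint): Sprung brass seat in the pocket, m pressed down. 0: raised, its top 18 mm below the mouth; it carries the cartridge there, whose top then stands 48 mm above the mouth. 0.008: cartridge home under the shut clamp, top 40 mm above the mouth; this takes about 6.5 N, and the seat springs back if not held. Stop at 0.010.
- clamp (a joint): Angle of the U-shaped clamp, rad: 0 shut (level over the cradle, lower stop), growing as it swings up; 1.57 straight up, upper stop 1.8. A stiff friction hinge keeps it where it is left, also against the seat's spring. Raise it past 1.4 for room to load from above. Moving it takes about 5 N at the bar. Its black roller, 85 mm from the hinge, meets the raised cartridge at about 0.1.
- clamp_hinge (a point): Point on the hinge axis, midway between the rails; fixed to the meter, 85 mm along +x and 48 mm above the cradle point, axes as the cradle's. The hinge axis is its y.
- clamp_bar (a point): Middle of the clamp's red cross-bar: round, 12 mm thick, 110 mm long, parallel to the hinge axis and 185 mm from it, between two 10 mm steel rails that run to the hinge. Open on both sides: pinch it across, from above. At clamp angle q it is 185 mm * cos q from the hinge towards the cradle frame's -x, and 185 mm * sin q above it.
There are look-alikes about, which are no part of the job. What is meant by the part that bears cartridge_mid is not green, and is the larger of those in its own colour.

How it is judged:
By the outcome, as a careful person would: the job done as asked, in the order asked, and still so for the second after the job is handed in, with the robot touching nothing.
It also fails if it takes over 69 s, if anything falls off the work surface, if the arm or the gripper's body presses on something with over 40 N, if the wrist force passes 120 N, or if a joint passes its speed limit or range.

ROBOT

A 6-joint arm with a two-finger parallel gripper is mounted at the origin on the work surface. World frame = base frame: x ahead of the robot, y to its left, z up, the work surface at z = 0. Lengths are in m, angles in rad, forces in N, time in s.
With the tool pointing down it reaches from about 0.275 to 0.875 m from the base axis. Payload 12.5 kg.
Tool frame: the origin (TCP) lies at the very end of the fingers, on their centre line; the grasp point (between the pads) lies 19 mm behind it; z points along the fingers, y is the line along which they close (so a half turn about z gives the same grasp; the last joint's range is limited). The gripper opens to 85 mm and grips with 20 to 120 N. Pads are 22 mm wide; open, the fingers measure 114 mm over their backs; the gripper's body (76 mm by 85 mm) begins 54 mm behind the grasp point. The pads swing forward as they close: fully open they stand 13 mm farther back than shut.
Start: joints at [1.078, 0.351, 1.652, -0, 1.139, -0.085], TCP at [0.218, 0.505, 0.231] pointing down, gripper open.
Joint ranges: [-2.75, 2.75], [-0.79, 2.1], [0.01, 2.65], [-1.57, 4.71], [0.07, 3.14], [-2.87, 2.87]. Speed limits (rad/s): [2.22, 2.22, 2.79, 3.14, 3.14, 3.14].

INTERFACE

Orientations are given as a unit quaternion [x, y, z, w].
In Python, from plant import sense, read_camera, robot gives the robot as it stands. The module is installed in compiled form; this text tells all that it offers.
- The arm moves only by the tool jog_arm, never from a script. Its argument "moves" is a list of rows, each a list of 5 numbers: the finger opening in mm, from 0 to 85.4, then the shift along the tool's x, y, z in units of 25 mm (1.0 is 25 mm), then the turn about the tool's z in units of 5 degrees (1.0 is 5 degrees). A call has 1 to 12 rows; each row shifts and turns the commanded pose from where the row before left it, along the tool's axes as they then stand; what a row does not reach is not made up. A row lasts 1/12 s, in which the tool goes at most 41.7 mm and 7.16 degrees, less where a joint would pass 70% of its speed; a pose out of reach is approached as far as the arm can. A call is refused whole if a number of a shift passes 1 or a number of a turn 1, either way. A call with a gripper value outside its range is refused whole. The fingers move at their own pace and stop on an object; the grip force is fixed at half the most. Time passes only in rows, so rows that do not move let the fingers close. It gives the time, the measured TCP pose, the force, the opening and the grip force at its end, in the units of the state.
- sense(): the state, without advancing time (a new reading comes with each control period).
- read_camera(name): name is "scene" or "top"; returns a dict with "image" (384x512x3 uint8, blue, green, red), "K" (3x3 intrinsics, pixels), "k1" (the pictures are not rectified: a ray, as slopes to the right and down, at radius r is drawn at 1 + k1 r^2 times it, then the intrinsics apply), "R" (3x3) and "t" (3): a world point X has camera coordinates R X + t. Camera axes: x right, y down, z forward; pixel columns grow to the right and rows downward; lengths in m; the calibration is good to about 2 mm. A picture is of the moment at which its call begins. There is no depth.
- robot.finish_job(): hands the job in; it is judged then, once.
The state is a dict: "t": time; "qpos": joint angles; "joint_velocities": joint speeds; "joint_efforts": joint torques, N m; "ee_pos": TCP position; "eef_rot": TCP orientation; "ft_force": force on the tool from outside, world axes, zero at the start; "moment": the same for the moment, N m; "opening": finger opening in m; "grip_force": force on a finger pad.
Only numpy, scipy, OpenCV 4.12 (cv2) and the standard library are available. Lean on these libraries where they do the work, as an engineer would, in place of code of your own. Each camera call takes 0.05 s, during which the arm holds its last target. There are 200 camera calls.

## Working session

There is one attempt and no reset: what is moved stays moved. The work goes in short steps, Python scripts to look and compute and a tool call to move; the robot and the scene stay as the last step left them, time stands still between calls to the robot, and variables do not carry over. Pictures are saved under pics/ and viewed, at most 10 in all, crops included, and the job is handed in when it is done.

Besides the shell and the picture viewer there is one more tool, called after "Request:" by a JSON object that holds its "api" and its "payload", one argument or row to a line. jog_arm: Moves the arm, as the interface text tells. Its arguments: {"type":"object","properties":{"moves":{"type":"array"}},"required":["moves"]}

```bash
mkdir -p pics; ls; cat > h.py <<'E'
import numpy as np, cv2
from plant import sense, read_camera, robot
def save(c,name):
    cv2.imwrite('pics/'+name,c["image"])
def ray(c,u,v):
    K=np.array(c["K"]);k=c["k1"];R=np.array(c["R"]);t=np.array(c["t"])
    p=cv2.undistortPoints(np.array([[[u,v]]],float),K,np.array([k,0,0,0,0.]))[0,0]
    d=R.T@np.array([p[0],p[1],1]);return -R.T@t,d/np.linalg.norm(d)
def onz(c,u,v,z):
    o,d=ray(c,u,v);return o+d*(z-o[2])/d[2]
def two(c1,p1,c2,p2):
    o1,d1=ray(c1,*p1);o2,d2=ray(c2,*p2)
    s=np.linalg.lstsq(np.stack([d1,-d2],1),o2-o1,rcond=None)[0]
    a=o1+s[0]*d1;b=o2+s[1]*d2;return (a+b)/2,np.linalg.norm(a-b)
def proj(c,X):
    K=np.array(c["K"]);R=np.array(c["R"]);t=np.array(c["t"],float)
    return cv2.projectPoints(np.array(X,float).reshape(-1,3),cv2.Rodrigues(R)[0],t,K,np.array([c["k1"],0,0,0,0.]))[0][:,0]
E
python3 - <<'E'
from h import *
import pickle
a=read_camera("scene");b=read_camera("top");pickle.dump((a,b),open('c0.pkl','wb'))
save(a,'s0.png');save(b,'t0.png')
for c in(a,b):print(c["K"],c["k1"],-np.array(c["R"]).T@c["t"])
print(sense())
E
```

```text
pics
[[355.01076629   0.         253.90729451]
 [  0.         355.01076629 190.71078525]
 [  0.           0.           1.        ]] 0.0067189298615667635 [ 1.31912681 -0.14630617  0.57987748]
[[431.67130633   0.         261.66365465]
 [  0.         431.67130633 185.0312681 ]
 [  0.           0.           1.        ]] -0.02906870095587697 [0.43605071 0.04040056 1.31718574]
{'t': 0.1, 'qpos': array([ 1.07841391e+00,  3.51162093e-01,  1.65234180e+00,  3.99423152e-05,
        1.13909282e+00, -8.46140883e-02]), 'joint_velocities': array([ 1.42445101e-03, -2.07745057e-03, -2.77838824e-03, -2.55413195e-03,
        3.37876331e-04, -5.98512470e-05]), 'joint_efforts': array([ 1.86122081e-03, -5.06832862e+01, -2.91875374e+01, -1.85488983e-05,
        2.63844653e-03,  3.58684406e-05]), 'ee_pos': array([0.21794793, 0.50466231, 0.23083031]), 'eef_rot': array([ 2.02482730e-01,  9.79285705e-01, -4.76120035e-04, -1.60218439e-04]), 'ft_force': array([-0.87121995, -0.26431935,  0.44548183]), 'moment': array([0.0446466 , 0.0504387 , 0.00561869]), 'grip_force': 0.0, 'opening': 0.08489229926390426}
```

View pics/s0.png

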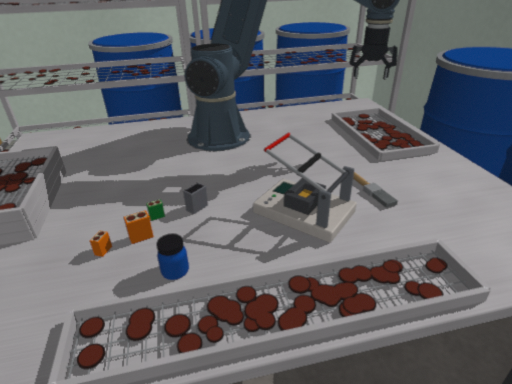

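View pics/t0.png

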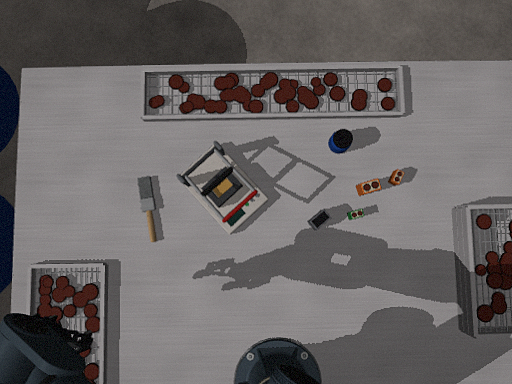

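Two orange candidates: A at scene (139,228) / top (369,187), B at scene (101,243) / top (397,177). A looks larger, while the green one at scene (156,210) is excluded. I'll measure, and confirm this in an enlarged crop.

```bash
python3 - <<'E'
from h import *
import pickle
a,b=pickle.load(open('c0.pkl','rb'))
s=a["image"];t=b["image"]
A=cv2.resize(s[165:285,85:225],None,fx=4,fy=4,interpolation=cv2.INTER_CUBIC)[:, :]
B=cv2.resize(t[135:240,170:415],None,fx=3.2,fy=3.2,interpolation=cv2.INTER_CUBIC)
cv2.imwrite('pics/cs.png',A);cv2.imwrite('pics/ct.png',B)
def comps(c,lo,hi,name):
    hsv=cv2.cvtColor(c["image"],cv2.COLOR_BGR2HSV);m=cv2.inRange(hsv,lo,hi)
    n,l,st,ce=cv2.connectedComponentsWithStats(m)
    for i in range(1,n):
        if st[i,4]>25:
            pts=np.argwhere(l==i)[:,::-1].astype(np.float32)
            print(name,st[i],ce[i].round(1),cv2.minAreaRect(pts))
for nm,c in(('s',a),('t',b)):
    comps(c,(5,150,120),(20,255,255),nm+' orange')
    comps(c,(0,170,150),(4,255,255),nm+' red')
    comps(c,(174,170,120),(180,255,255),nm+' red2')
E
```

```text
s orange [299 192  10   5  36] [303.7 193.9] ((303.5, 194.0), (4.0, 9.0), 90.0)
s orange [124 211  29  32 495] [139.4 228.6] ((139.27359008789062, 226.70755004882812), (27.060028076171875, 24.58753776550293), 74.05460357666016)
s orange [ 90 232  19  24 251] [100. 245.] ((101.72254943847656, 245.0623016357422), (18.575454711914062, 21.02676010131836), 60.642250061035156)
s red [267 134  22  15  49] [277.3 141.1] ((277.5, 140.99996948242188), (1.6640996932983398, 25.23885726928711), 56.30992889404297)
t orange [391 170   8  14  27] [394.4 177.9] ((394.13232421875, 176.7205810546875), (13.11510181427002, 6.749292373657227), 85.60128784179688)
t orange [217 179  14  15 106] [223.8 186. ] ((223.75003051757812, 186.25001525878906), (8.485280990600586, 13.435027122497559), 45.0)
t orange [356 179  25  17 101] [364.8 188.2] ((368.04998779296875, 186.65000915527344), (11.384199142456055, 23.71708106994629), 71.56504821777344)
```

View pics/cs.png

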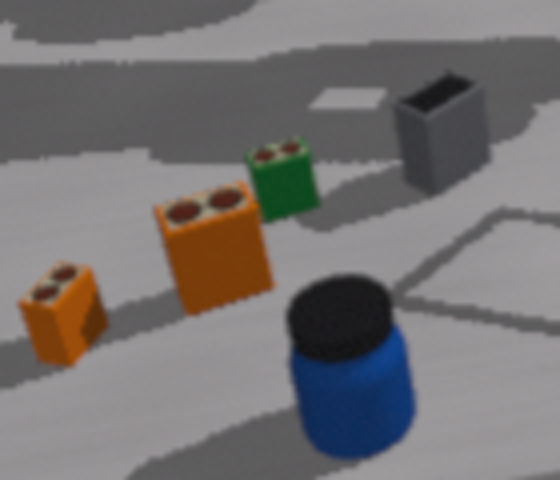

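View pics/ct.png

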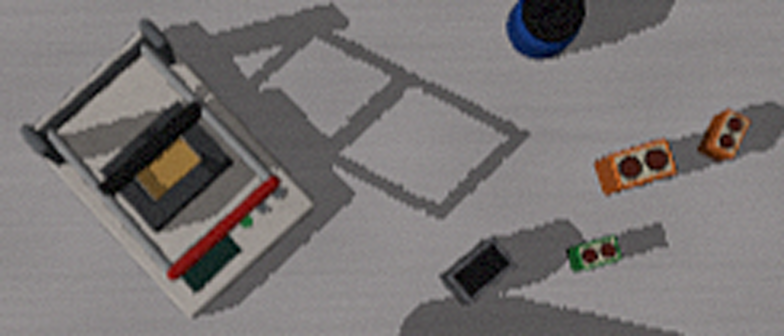

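Confirmed: the larger orange block A at scene (139,228) is the one meant. It has a cream top and two slices, and it is larger than orange B. The clamp is half raised, with its red bar at scene (277,141).

```bash
python3 - <<'E'
from h import *
import pickle
a,b=pickle.load(open('c0.pkl','rb'))
S=lambda x,y:((x+.5)/4-.5+85,(y+.5)/4-.5+165)
T=lambda x,y:((x+.5)/3.2-.5+170,(y+.5)/3.2-.5+135)
p=lambda n,v:print(n,np.round(v,4))
p('cart s1',two(a,S(185,212),b,T(630,166))[0]);p('cart s2',two(a,S(226,199),b,T(657,160))[0])
p('cart top',two(a,S(205.5,205.5),b,T(643.5,163)))if 0 else print(two(a,S(205.5,205.5),b,T(643.5,163)))
p('s base L',onz(a,*S(192,313),0));p('s base R',onz(a,*S(272,290),0))
for q in [(613,155),(672,142),(676,178),(619,190)]:p('top corner',onz(b,*T(*q),.066))
# bar : red mask top
def red(c,lo):
    h=cv2.cvtColor(c["image"],cv2.COLOR_BGR2HSV)
    m=cv2.inRange(h,(0,190,lo),(5,255,255))|cv2.inRange(h,(174,190,lo),(180,255,255))
    n,l,st,ce=cv2.connectedComponentsWithStats(m)
    return [(st[i],ce[i]) for i in range(1,n) if st[i,4]>15]
print(red(a,110)); print(red(b,110))
bar=two(a,(277.3,141.1),b,T(225,227));print('bar',bar)
p('barend1',two(a,(266,149.5),b,T(177,271))[0]);p('barend2',two(a,(289,134.5),b,T(273,182))[0])
for q in [(192,315),(312,205),(22,130)]:p('housing',onz(b,*T(*q),.035))
for q in [(150,32),(36,140)]:p('ear',onz(b,*T(*q),.13))
for q in [(157,230),(103,182),(232,158),(180,107)]:p('block',onz(b,*T(*q),.075))
p('spare',onz(b,*T(480,268),.066));p('drum',onz(b,*T(553,15),.085))
p('green',onz(b,*T(598,252),.04));p('orangeB',onz(b,*T(730,131),.045))
E
```

```text
cart s1 [ 0.5643 -0.2834  0.0588]
cart s2 [ 0.5674 -0.2805  0.0719]
(array([ 0.56570264, -0.28212735,  0.06500539]), np.float64(0.002225500194540395))
s base L [ 0.5864 -0.301   0.    ]
s base R [ 0.5764 -0.2523  0.    ]
top corner [ 0.5735 -0.2554  0.066 ]
top corner [ 0.5845 -0.3101  0.066 ]
top corner [ 0.5513 -0.3122  0.066 ]
top corner [ 0.5413 -0.2595  0.066 ]
[(array([265, 134,  24,  16,  65], dtype=int32), array([277.67692308, 141.46153846]))]
[(array([223, 191,  33,  31, 108], dtype=int32), array([238.63888889, 205.82407407]))]
bar (array([0.50656247, 0.09490812, 0.19122647]), np.float64(0.0024254413717750708))
barend1 [0.466  0.1072 0.1502]
barend2 [0.5481 0.082  0.2278]
housing [0.4352 0.1326 0.035 ]
housing [0.535  0.0199 0.035 ]
housing [0.6102 0.2902 0.035 ]
ear [0.6817 0.1601 0.13  ]
ear [0.5884 0.2595 0.13  ]
block [0.5119 0.1605 0.075 ]
block [0.5561 0.209  0.075 ]
block [0.5759 0.0921 0.075 ]
block [0.6233 0.1388 0.075 ]
spare [ 0.4728 -0.1304  0.066 ]
drum [ 0.7004 -0.2018  0.085 ]
green [ 0.4863 -0.2438  0.04  ]
orangeB [ 0.5963 -0.3708  0.045 ]
```

```bash
python3 - <<'E'
from h import *
import pickle
a,b=pickle.load(open('c0.pkl','rb'))
T=lambda x,y:((x+.5)/3.2-.5+170,(y+.5)/3.2-.5+135)
e1=two(a,(289,134.5),b,T(177,271));e2=two(a,(266,149.5),b,T(273,182));print(e1,e2,two(a,(277.5,141.6),b,T(225,227)))
d=e1[0]-e2[0];print('bar len',np.linalg.norm(d),'xdir',np.degrees(np.arctan2(d[1],d[0]))-90)
# housing outline in top: white mask lines
A=cv2.resize(a["image"][120:245,245:365],None,fx=4.6,fy=4.6,interpolation=cv2.INTER_CUBIC)
B=cv2.resize(b["image"][135:240,170:275],None,fx=5.5,fy=5.5,interpolation=cv2.INTER_CUBIC)
B=cv2.resize(B,(552,575)) if 0 else B
cv2.imwrite('pics/m_s.png',A);cv2.imwrite('pics/m_t.png',B);print(A.shape,B.shape)
# brass mask
h=cv2.cvtColor(b["image"],cv2.COLOR_BGR2HSV);m=cv2.inRange(h,(10,120,80),(25,255,255));m[:,:200]=0;m[:,250:]=0
pts=np.argwhere(m)[:,::-1].astype(np.float32);r=cv2.minAreaRect(pts);print(r)
for q in cv2.boxPoints(r):print('brass',onz(b,*q,.057).round(4))
E
```

```text
(array([0.47198927, 0.136112  , 0.18995669]), np.float64(0.005801143254875458)) (array([0.54284619, 0.05509341, 0.18950465]), np.float64(0.0022389572937918417)) (array([0.50670893, 0.0951897 , 0.18982472]), np.float64(0.002870882229911144))
bar len 0.10763326641872852 xdir 41.17216437301428
(575, 552, 3) (578, 578, 3)
((222.27928161621094, 187.25172424316406), (9.550230026245117, 18.186960220336914), 48.36646270751953)
brass [0.5626 0.1807 0.057 ]
brass [0.5977 0.1404 0.057 ]
brass [0.5762 0.122  0.057 ]
brass [0.5413 0.1622 0.057 ]
```

View pics/m_t.png

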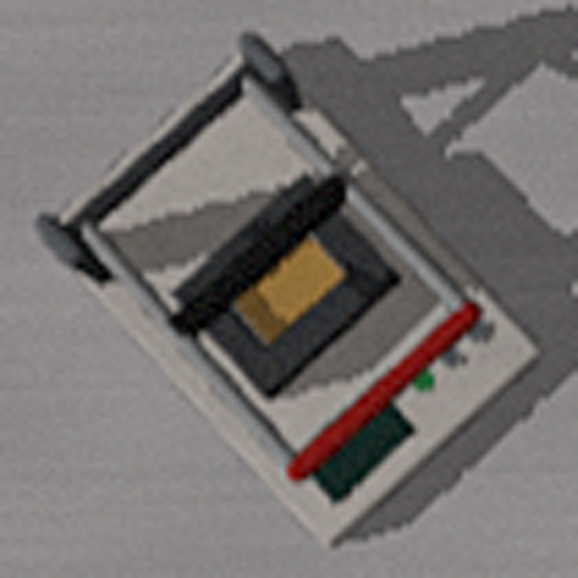

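View pics/m_s.png

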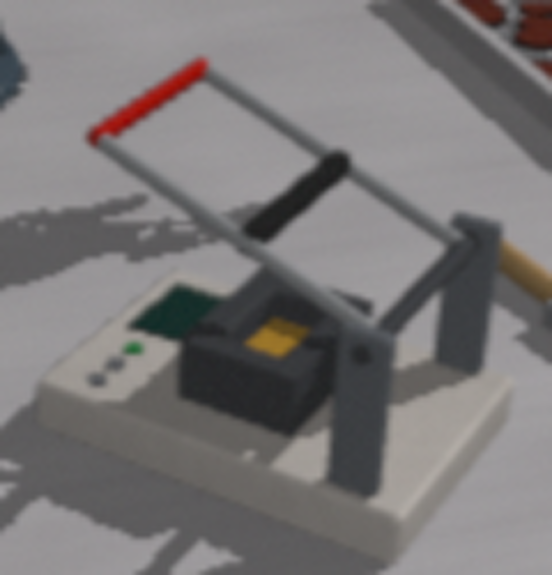

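The meter's yaw is about 41.4°. The bar is at about (0.507, 0.095, 0.190), which puts the clamp at q≈0.37, consistent with the ears and the brass pocket. The cradle is at about (0.571, 0.152). The cartridge is at (0.565, −0.282), top at 0.065 (it should be 0.066). I'll go above the bar now.

Request:
{"api": "jog_arm", "payload": {
  "moves": [
    [50,0,0,0,1],
    [50,0,0,0,1],
    [50,0,0,0,1],
    [50,0,0,0,1],
    [50,0,0,0,1],
    [50,-1,0,0,0],
    [50,-1,0,0,0],
    [50,-1,0,0,0],
    [50,-1,0,0,0],
    [50,-1,0,0,0],
    [50,-1,0,0,0],
    [50,-1,0,0,0]
  ]
}}

```text
t: 1.1
ee_pos: [0.3349, 0.373, 0.2311]
eef_rot: [0.41, 0.912, -0.0, -0.0]
ft_force: [0.9, 0.5, 0.1]
opening: 0.0497
grip_force: 0.0
```

Request:
{"api": "jog_arm", "payload": {
  "moves": [
    [50,-1,-0.19,0,0],
    [50,-1,-0.19,0,0],
    [50,-1,-0.19,0,0],
    [50,-1,-0.19,0,0],
    [50,-1,-0.19,0,0],
    [50,-1,-0.19,0,0],
    [50,-1,-0.19,0,0],
    [50,-1,-0.19,0,0],
    [50,-1,-0.19,0,0],
    [50,-1,-0.19,0,0],
    [50,-1,-0.19,0,0],
    [50,-0.9,0,0,0]
  ]
}}

```text
t: 2.1
ee_pos: [0.4931, 0.1154, 0.2311]
eef_rot: [0.41, 0.912, -0.0, -0.0]
ft_force: [-0.8, 1.1, 0.9]
opening: 0.05
grip_force: 0.0
```

```bash
cat >> h.py <<'E'
from scipy.spatial.transform import Rotation as Ro
def to(x,y,z,yaw=None):
    s=sense();R=Ro.from_quat(s["eef_rot"]).as_matrix();d=R.T@(np.array([x,y,z])-s["ee_pos"])
    yw=np.degrees(np.arctan2(R[1,1],R[0,1]))
    print("t",round(s["t"],2),"pos",s["ee_pos"].round(4),"yaw",yw.round(2),"F",s["ft_force"].round(1),"op",round(s["opening"],4),"gf",round(s["grip_force"],1))
    print("units",(d/.025).round(2), "turn",None if yaw is None else round((yw-yaw)/5,2))
E
python3 - <<'E'
from h import *
to(.507,.095,.171,41.3)
a=read_camera("scene");b=read_camera("top");save(b,'t1.png');save(a,'s1.png')
A=cv2.resize(a["image"][70:220,220:360],None,fx=3.9,fy=3.9);B=cv2.resize(b["image"][135:240,180:280],(557,585))
cv2.imwrite('pics/v1.png',cv2.resize(np.hstack([A,B[:585]]) if A.shape[0]==585 else A,None,fx=.7,fy=.7));print(A.shape)
E
```

```text
t 2.1 pos [0.4931 0.1154 0.2311] yaw 41.61 F [-0.8  1.1  0.9] op 0.05 gf 0.0
units [-0.98 -0.13  2.4 ] turn 0.06
(585, 546, 3)
```

View pics/v1.png

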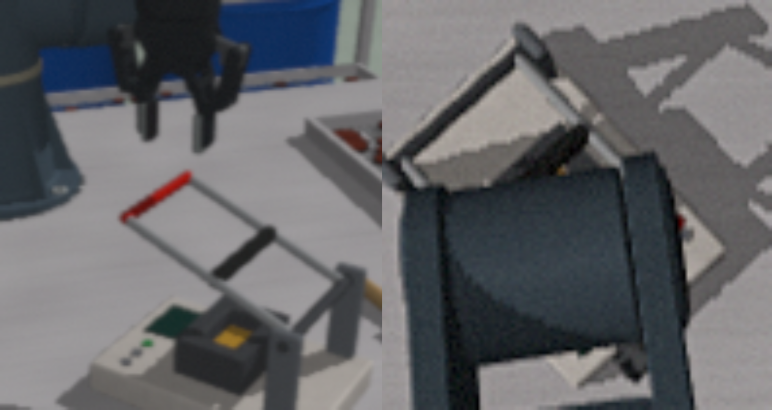

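The view shows the open fingers above and beyond the red bar (bar at about (155,197) in the left crop), with the clamp untouched. I'll let it settle.

Request:
{"api": "jog_arm", "payload": {
  "moves": [
    [50,0,0,0,0],
    [50,0,0,0,0]
  ]
}}

```text
t: 2.37
ee_pos: [0.4924, 0.1174, 0.231]
eef_rot: [0.41, 0.912, -0.0, -0.0]
ft_force: [-0.6, 0.2, -0.1]
opening: 0.0501
grip_force: 0.0
```

```bash
python3 -c "
from h import *
to(.507,.095,.171,41.3)"
```

```text
t 2.37 pos [0.4924 0.1174 0.231 ] yaw 41.64 F [-0.6  0.2 -0.1] op 0.0501 gf 0.0
units [-1.06 -0.16  2.4 ] turn 0.07
```

Request:
{"api": "jog_arm", "payload": {
  "moves": [
    [50,-0.5,-0.08,0,0.07],
    [50,-0.5,-0.08,0,0],
    [50,0,0,0.6,0],
    [50,0,0,0.6,0],
    [50,0,0,0.6,0],
    [50,0,0,0.6,0],
    [50,0,0,0,0],
    [0,0,0,0,0],
    [0,0,0,0,0],
    [0,0,0,0,0],
    [0,0,0,0,0],
    [0,0,0,0,0]
  ]
}}

```text
t: 3.37
ee_pos: [0.5074, 0.0958, 0.1722]
eef_rot: [0.412, 0.911, 0.001, 0.001]
ft_force: [3.5, 1.5, 1.7]
opening: 0.0102
grip_force: 58.5
```

```bash
python3 -c "
from h import *
to(.507,.095,.171,41.3)
print(sense()['moment'])"
```

```text
t 3.37 pos [0.5074 0.0958 0.1722] yaw 41.3 F [3.5 1.5 1.7] op 0.0102 gf 58.5
units [-0.02 -0.03  0.05] turn -0.0
[ 0.28078297 -0.50507738  0.07302417]
```

```bash
python3 -c "
import numpy as np
q=np.arange(.37,1.68,.08);print(len(q))
print(np.c_[q[1:],-np.diff(np.cos(q))*7.4,-np.diff(np.sin(q))*7.4].round(2).tolist())"
```

```text
17
[[0.45, 0.24, -0.54], [0.53, 0.28, -0.52], [0.61, 0.32, -0.5], [0.69, 0.36, -0.47], [0.77, 0.39, -0.44], [0.85, 0.43, -0.41], [0.93, 0.46, -0.37], [1.01, 0.49, -0.33], [1.09, 0.51, -0.29], [1.17, 0.54, -0.25], [1.25, 0.55, -0.21], [1.33, 0.57, -0.16], [1.41, 0.58, -0.12], [1.49, 0.59, -0.07], [1.57, 0.59, -0.02], [1.65, 0.59, 0.02]]
```

Request:
{"api": "jog_arm", "payload": {
  "moves": [
    [0,0,0.24,-0.54,0],
    [0,0,0.28,-0.52,0],
    [0,0,0.32,-0.5,0],
    [0,0,0.36,-0.47,0],
    [0,0,0,0,0]
  ]
}}

```text
t: 3.78
ee_pos: [0.5294, 0.1155, 0.224]
eef_rot: [0.412, 0.911, -0.0, 0.0]
ft_force: [-7.4, -5.6, 9.4]
opening: 0.0098
grip_force: 60.1
```

```bash
python3 -c "
from h import *
q=.69;u=.1724-.185*np.cos(q);to(.507+u*.751,.095+u*.66,.123+.185*np.sin(q)-.019,41.3)"
```

```text
t 3.78 pos [0.5294 0.1155 0.224 ] yaw 41.33 F [-7.4 -5.6  9.4] op 0.0098 gf 60.1
units [-0.02 -0.03  0.09] turn 0.01
```

Request:
{"api": "jog_arm", "payload": {
  "moves": [
    [0,0,0.36,-0.5,0],
    [0,0,0.4,-0.45,0],
    [0,0,0.45,-0.4,0],
    [0,0,0.48,-0.35,0],
    [0,0,0.5,-0.3,0],
    [0,0,0,0,0]
  ]
}}

```text
t: 4.28
ee_pos: [0.5711, 0.1524, 0.2721]
eef_rot: [0.412, 0.911, 0.0, 0.0]
ft_force: [3.6, 2.7, -0.9]
opening: 0.0095
grip_force: 60.0
```

```bash
python3 -c "
from h import *
q=1.09;u=.1724-.185*np.cos(q);to(.507+u*.751,.095+u*.66,.123+.185*np.sin(q)-.019,41.3)
c=read_camera('scene');save(c,'s2.png')"
```

```text
t 4.28 pos [0.5711 0.1524 0.2721] yaw 41.32 F [ 3.6  2.7 -0.9] op 0.0095 gf 60.0
units [-0.03  0.03  0.16] turn 0.0
```

View pics/s2.png

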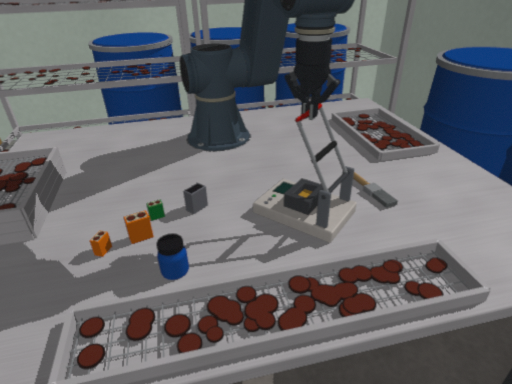

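The clamp follows the fingers, its bar gripped at (309,112), and stands at about 1.07 rad. I'll continue the arc.

Request:
{"api": "jog_arm", "payload": {
  "moves": [
    [0,0,0.55,-0.22,0],
    [0,0,0.56,-0.2,0],
    [0,0,0.57,-0.16,0],
    [0,0,0.58,-0.1,0],
    [0,0,0,0,0]
  ]
}}

```text
t: 4.75
ee_pos: [0.6135, 0.1895, 0.2914]
eef_rot: [0.412, 0.911, 0.001, 0.001]
ft_force: [-1.4, 0.9, 14.6]
opening: 0.0093
grip_force: 62.1
```

Request:
{"api": "jog_arm", "payload": {
  "moves": [
    [0,0,0.59,-0.05,0],
    [0,0,0.59,0,0],
    [0,0,0.59,0.03,0],
    [0,0,0,0,0]
  ]
}}

```text
t: 5.08
ee_pos: [0.6471, 0.2193, 0.2921]
eef_rot: [0.412, 0.911, 0.002, 0.002]
ft_force: [0.5, 4.6, 13.8]
opening: 0.0098
grip_force: 64.1
```

```bash
python3 -c "
from h import *
q=1.65;u=.1724-.185*np.cos(q);to(.507+u*.751,.095+u*.66,.123+.185*np.sin(q)-.019,41.3)"
```

```text
t 5.08 pos [0.6471 0.2193 0.2921] yaw 41.33 F [ 0.5  4.6 13.8] op 0.0098 gf 64.1
units [-0.04 -0.01  0.15] turn 0.01
```

Request:
{"api": "jog_arm", "payload": {
  "moves": [
    [50,0,0,0,0],
    [50,0,0,0,0],
    [50,0,0,0,0],
    [50,0,0,-0.6,0],
    [50,0,0,-0.6,0],
    [50,0,0,-0.7,0],
    [50,0,0,-0.7,0],
    [50,0,0,0,0]
  ]
}}

```text
t: 5.75
ee_pos: [0.6464, 0.2178, 0.3581]
eef_rot: [0.413, 0.911, 0.002, 0.002]
ft_force: [0.6, -0.3, 1.1]
opening: 0.0498
grip_force: 0.0
```

```bash
python3 - <<'E'
from h import *
to(.565,-.282,.15,11.3)
s=sense();R=Ro.from_quat(s["eef_rot"]).as_matrix()
Rz=R@Ro.from_euler('z',30,degrees=True).as_matrix()
print((Rz.T@(np.array([.565,-.282,.15])-s["ee_pos"])/.025).round(2))
c=read_camera('scene');im=c["image"]
h=cv2.cvtColor(im,cv2.COLOR_BGR2HSV);m=cv2.inRange(h,(0,170,110),(5,255,255))|cv2.inRange(h,(174,170,110),(180,255,255));m[160:]=0
n,l,st,ce=cv2.connectedComponentsWithStats(m);print(st[1:],ce[1:])
cr=np.array([.571,.152]);ex=np.array([.751,.66])
for q in(1.4,1.5,1.6,1.65,1.7):print(q,proj(c,np.r_[cr+ex*(.085-.185*np.cos(q)),.123+.185*np.sin(q)]))
E
```

```text
t 5.75 pos [0.6464 0.2178 0.3581] yaw 41.27 F [ 0.6 -0.3  1.1] op 0.0498 gf 0.0
units [-12.86 -15.67   8.28] turn 5.99
[-18.97  -7.14   8.28]
[[341 103  22  18 105]] [[351.37142857 111.34285714]]
1.4 [[330.5234292 108.1795386]]
1.5 [[338.32226964 108.69331753]]
1.6 [[346.29129149 110.05312954]]
1.65 [[350.30709595 111.05479019]]
1.7 [[354.32532128 112.27146837]]
```

The clamp stands at about 1.66 rad. On to the cartridge.

Request:
{"api": "jog_arm", "payload": {
  "moves": [
    [60,0,0,0,1],
    [60,0,0,0,1],
    [60,0,0,0,1],
    [60,0,0,0,1],
    [60,0,0,0,1],
    [60,0,0,0,1],
    [60,-1,-0.37,0.4,0],
    [60,-1,-0.37,0.4,0],
    [60,-1,-0.37,0.4,0],
    [60,-1,-0.37,0.4,0],
    [60,-1,-0.37,0.4,0],
    [60,-1,-0.37,0.4,0]
  ]
}}

```text
t: 6.8
ee_pos: [0.6197, 0.0587, 0.2925]
eef_rot: [0.634, 0.773, -0.001, -0.001]
ft_force: [1.0, 0.2, -0.0]
opening: 0.0602
grip_force: 0.0
```

Request:
{"api": "jog_arm", "payload": {
  "moves": [
    [60,-1,-0.37,0.4,0],
    [60,-1,-0.37,0.4,0],
    [60,-1,-0.37,0.4,0],
    [60,-1,-0.37,0.4,0],
    [60,-1,-0.37,0.4,0],
    [60,-1,-0.37,0.4,0],
    [60,-1,-0.37,0.4,0],
    [60,-1,-0.37,0.4,0],
    [60,-1,-0.37,0.4,0],
    [60,-1,-0.37,0.4,0],
    [60,0,0,0,0],
    [60,0,0,0,0]
  ]
}}

```text
t: 7.8
ee_pos: [0.5777, -0.2039, 0.1928]
eef_rot: [0.635, 0.773, -0.0, -0.001]
ft_force: [-0.4, -0.7, -0.2]
opening: 0.06
grip_force: 0.0
```

```bash
python3 - <<'E'
from h import *
to(.565,-.282,.025,11.3)
E
```

```text
t 7.8 pos [ 0.5777 -0.2039  0.1928] yaw 11.16 F [-0.4 -0.7 -0.2] op 0.06 gf 0.0
units [-2.98 -1.09  6.71] turn -0.03
```

Request:
{"api": "jog_arm", "payload": {
  "moves": [
    [60,-0.75,-0.27,0.4,0],
    [60,-0.75,-0.27,0.4,0],
    [60,-0.75,-0.27,0.4,0],
    [60,-0.73,-0.28,0.4,0],
    [60,0,0,0,0],
    [60,0,0,0.7,0],
    [60,0,0,0.7,0],
    [60,0,0,0.7,0],
    [60,0,0,0.7,0],
    [60,0,0,0,0],
    [60,0,0,0,0]
  ]
}}

```text
t: 8.72
ee_pos: [0.5669, -0.2803, 0.0844]
eef_rot: [0.634, 0.773, -0.0, -0.001]
ft_force: [-0.5, -0.8, 1.1]
opening: 0.0598
grip_force: 0.0
```

```bash
python3 - <<'E'
from h import *
to(.565,-.282,.025,11.3)
a=read_camera('scene');save(a,'s3.png')
A=cv2.resize(a["image"][130:270,60:260],None,fx=3.5,fy=3.5);cv2.imwrite('pics/v3.png',A)
E
```

```text
t 8.72 pos [ 0.5669 -0.2803  0.0844] yaw 11.34 F [-0.5 -0.8  1.1] op 0.0598 gf 0.0
units [-0.05 -0.09  2.38] turn 0.01
```

View pics/v3.png

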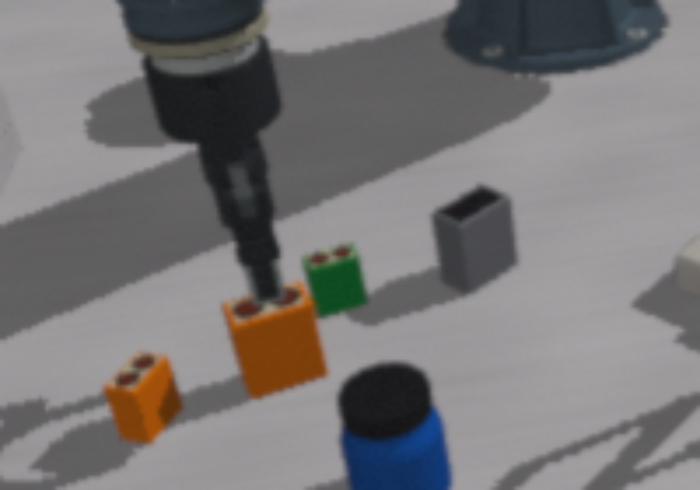

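The finger stands between the two slices of the larger orange block at crop (265,300), centred along its length. I'll descend and grip.

Request:
{"api": "jog_arm", "payload": {
  "moves": [
    [60,-0.05,-0.09,0.6,0],
    [60,0,0,0.6,0],
    [60,0,0,0.6,0],
    [60,0,0,0.55,0],
    [60,0,0,0,0],
    [20,0,0,0,0],
    [20,0,0,0,0],
    [20,0,0,0,0],
    [20,0,0,0,0],
    [20,0,0,0,0],
    [20,0,0,0,0]
  ]
}}

```text
t: 9.68
ee_pos: [0.5658, -0.2836, 0.0273]
eef_rot: [0.634, 0.773, 0.0, 0.001]
ft_force: [-0.0, 0.7, 5.7]
opening: 0.0342
grip_force: 58.9
```

```bash
python3 - <<'E'
from h import *
to(.565,-.282,.025,11.3)
E
```

```text
t 9.68 pos [ 0.5658 -0.2836  0.0273] yaw 11.29 F [-0.   0.7  5.7] op 0.0342 gf 58.9
units [ 0.07 -0.02  0.09] turn -0.0
```

Request:
{"api": "jog_arm", "payload": {
  "moves": [
    [20,0,0,-0.5,0],
    [20,0,0,-0.7,0],
    [20,0,0,-0.8,0],
    [20,0,0,-0.8,0],
    [20,0,0,-0.8,-1],
    [20,0,0,-0.8,-1],
    [20,0,0,-0.8,-1],
    [20,0,0,-0.8,-1],
    [20,0,0,0,-1],
    [20,0,0,0,-1],
    [20,0,0,0,0]
  ]
}}

```text
t: 10.6
ee_pos: [0.5648, -0.2832, 0.177]
eef_rot: [0.411, 0.912, -0.0, 0.0]
ft_force: [-0.3, 0.0, -1.2]
opening: 0.0335
grip_force: 58.5
```

Request:
{"api": "jog_arm", "payload": {
  "moves": [
    [20,0.8,0.7,0,0],
    [20,0.8,0.7,0,0],
    [20,0.8,0.7,0,0],
    [20,0.8,0.7,0,0],
    [20,0.8,0.7,0,0],
    [20,0.8,0.7,0,0],
    [20,0.8,0.7,0,0],
    [20,0.8,0.7,0,0],
    [20,0.8,0.7,0,0],
    [20,0.8,0.7,0,0],
    [20,0,0,0,0],
    [20,0,0,0,0]
  ]
}}

```text
t: 11.6
ee_pos: [0.5643, -0.0165, 0.1762]
eef_rot: [0.413, 0.911, -0.0, -0.0]
ft_force: [-0.4, -0.5, -0.9]
opening: 0.034
grip_force: 58.6
```

```bash
python3 - <<'E'
from h import *
to(.571,.152,.12,41.3)
import pickle
# refine cradle from first top view: block -x edge corners & housing
a,b=pickle.load(open('c0.pkl','rb'))
M=lambda x,y:((x+.5)/5.5-.5+170,(y+.5)/5.5-.5+135)
S=lambda x,y:((x+.5)/4.6-.5+245,(y+.5)/4.6-.5+120)
p=onz(b,*M(268,397),.075);q=onz(b,*M(398,278),.075)
d=q-p;print(p,q,np.linalg.norm(d),np.degrees(np.arctan2(d[1],d[0]))+90)
for yaw in(41.3,):
    ex=np.array([np.cos(np.radians(yaw)),np.sin(np.radians(yaw))]);print('cradle',((p+q)/2)[:2]+.037*ex)
p=onz(b,*M(332,547),.035);q=onz(b,*M(538,350),.035);d=q-p;print(np.linalg.norm(d),np.degrees(np.arctan2(d[1],d[0]))+90,(p+q)/2)
p=onz(b,*M(55,225),.035);print('far-left housing',p)
E
```

```text
t 11.6 pos [ 0.5643 -0.0165  0.1762] yaw 41.26 F [-0.4 -0.5 -0.9] op 0.034 gf 58.6
units [4.89 4.65 2.25] turn -0.01
[0.5111898  0.16162401 0.075     ] [0.57265092 0.09275139 0.075     ] 0.0923087602027276 41.745347420226615
cradle [0.56971713 0.15160776]
0.15333511800674196 42.740266303820185 [0.4844576  0.07545947 0.035     ]
far-left housing [0.60941554 0.28100604 0.035     ]
```

Request:
{"api": "jog_arm", "payload": {
  "moves": [
    [20,0.7,0.66,0,0],
    [20,0.7,0.66,0,0],
    [20,0.7,0.66,0,0],
    [20,0.7,0.66,0,0],
    [20,0.7,0.66,0,0],
    [20,0.7,0.66,0,0],
    [20,0.7,0.66,0,0],
    [20,0,0,0,0],
    [20,0,0,0.8,0],
    [20,0,0,0.8,0],
    [20,0,0,0.5,0],
    [20,0,0,0,0]
  ]
}}

```text
t: 12.6
ee_pos: [0.5693, 0.1495, 0.1208]
eef_rot: [0.413, 0.911, -0.001, -0.002]
ft_force: [-0.1, 0.1, -1.0]
opening: 0.0337
grip_force: 58.8
```

```bash
python3 - <<'E'
from h import *
to(.5705,.152,.105,41.4)
a=read_camera('scene');save(a,'s4.png')
A=cv2.resize(a["image"][100:240,240:380],None,fx=4.2,fy=4.2,interpolation=cv2.INTER_CUBIC)
# predicted mouth corners (green) & cartridge bottom from TCP (blue)
s=sense();p=s["ee_pos"];y=np.radians(41.4);ex=np.array([np.cos(y),np.sin(y)]);ey=np.array([-ex[1],ex[0]])
for c0,z,hx,hy,col in((np.array([.5705,.152]),.075,.037,.048,(0,255,0)),(p[:2],p[2]-.0273,.017,.028,(255,0,255))):
    P=[np.r_[c0+sx*hx*ex+sy*hy*ey,z] for sx,sy in((-1,-1),(1,-1),(1,1),(-1,1))]
    u=(proj(a,P)-[240,100]+.5)*4.2
    for k in u:cv2.circle(A,tuple(int(v) for v in k),3,col,-1)
cv2.imwrite('pics/v4.png',A)
E
```

```text
t 12.6 pos [0.5693 0.1495 0.1208] yaw 41.17 F [-0.1  0.1 -1. ] op 0.0337 gf 58.8
units [0.04 0.11 0.63] turn -0.05
```

View pics/v4.png

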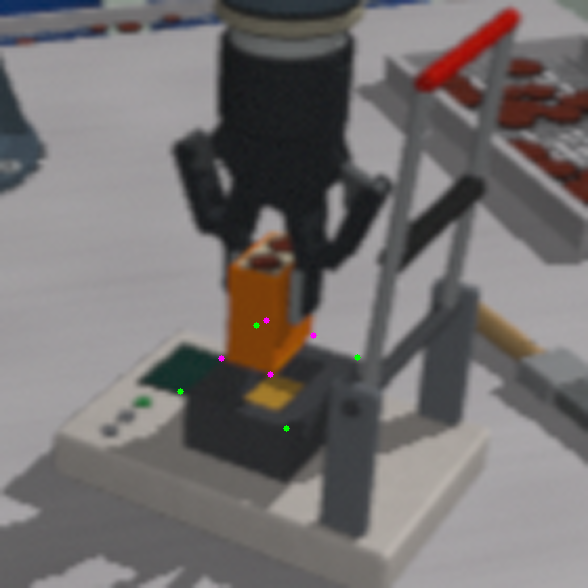

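The cartridge hangs upright over the block, its underside near corner at crop (271,373). Predicted and seen corners agree to about 1 px for both the block and the cartridge. I'll lower it gently.

Request:
{"api": "jog_arm", "payload": {
  "moves": [
    [20,0.04,0.11,0,-0.05],
    [20,0,0,0.3,0],
    [20,0,0,0.3,0],
    [20,0,0,0.15,0],
    [20,0,0,0.15,0],
    [20,0,0,0,0]
  ]
}}

```text
t: 13.15
ee_pos: [0.5724, 0.1533, 0.1014]
eef_rot: [0.41, 0.912, 0.0, 0.0]
ft_force: [-1.1, -1.0, 6.7]
opening: 0.0338
grip_force: 58.7
```

```bash
python3 - <<'E'
from h import *
to(.5705,.152,.0843,41.4)
E
```

```text
t 13.15 pos [0.5724 0.1533 0.1014] yaw 41.53 F [-1.1 -1.   6.7] op 0.0338 gf 58.7
units [ 0.01 -0.09  0.68] turn 0.03
```

Request:
{"api": "jog_arm", "payload": {
  "moves": [
    [20,0,-0.09,-0.05,0],
    [20,0,0,0,0],
    [20,0,0,0.1,0],
    [20,0,0,0.1,0],
    [20,0,0,0.1,0],
    [20,0,0,0,0]
  ]
}}

```text
t: 13.65
ee_pos: [0.5718, 0.1519, 0.1008]
eef_rot: [0.41, 0.912, 0.001, 0.002]
ft_force: [-18.4, -4.3, 63.5]
opening: 0.0337
grip_force: 61.6
```

```bash
python3 - <<'E'
from h import *
to(.5705,.152,.0843,41.4);print(sense()['moment'])
E
```

```text
t 13.65 pos [0.5718 0.1519 0.1008] yaw 41.55 F [-18.4  -4.3  63.5] op 0.0337 gf 61.6
units [ 0.04 -0.04  0.66] turn 0.03
[-1.55860705  4.41270904 -0.15534965]
```

Request:
{"api": "jog_arm", "payload": {
  "moves": [
    [20,0,0,-0.4,0],
    [20,0,0,0,0],
    [20,0,0,0,0]
  ]
}}

```text
t: 13.9
ee_pos: [0.5702, 0.1519, 0.1046]
eef_rot: [0.41, 0.912, 0.0, 0.0]
ft_force: [-0.1, -0.3, -1.4]
opening: 0.0331
grip_force: 59.4
```

```bash
python3 - <<'E'
from h import *
to(.569,.1515,.1,41.4);print(sense()['moment'])
# held cartridge: orange mask in both views, and scene block corner refinement
for n in('scene','top'):
    c=read_camera(n);save(c,n[0]+'5.png')
    h=cv2.cvtColor(c["image"],cv2.COLOR_BGR2HSV);m=cv2.inRange(h,(5,150,90),(20,255,255))
    k,l,st,ce=cv2.connectedComponentsWithStats(m);print(n,[(st[i].tolist(),ce[i].round(1)) for i in range(1,k) if st[i,4]>20])
    if n=='scene':
        s=sense();p=s["ee_pos"];y=np.radians(41.5);ex=np.array([np.cos(y),np.sin(y)]);ey=np.array([-ex[1],ex[0]])
        i=[j for j in range(1,k) if st[j,0]>250 and st[j,4]>150]
        for zz in(.0273,.025,.022):
            P=[np.r_[p[:2]+sx*.017*ex+sy*.028*ey,p[2]-zz] for sx,sy in((-1,-1),(1,-1),(1,1))]
            print(zz,proj(c,P).round(1).tolist())
        for j in i:
            ap=cv2.approxPolyDP(cv2.findContours((l==j).astype(np.uint8),0,2)[0][0],1.5,True)[:,0];print(ap.tolist())
E
```

```text
t 13.9 pos [0.5702 0.1519 0.1046] yaw 41.53 F [-0.1 -0.3 -1.4] op 0.0331 gf 59.4
units [ 0.02 -0.04  0.18] turn 0.03
[-0.04044798  0.00061478 -0.00925868]
scene [([294, 168, 21, 29, 392], array([302.8, 182.3])), ([90, 233, 22, 24, 300], array([101. , 245.2]))]
0.0273 [[292.8, 190.8], [304.3, 194.7], [314.4, 185.1]]
0.025 [[292.9, 190.0], [304.4, 193.9], [314.5, 184.4]]
0.022 [[292.9, 189.1], [304.4, 192.9], [314.5, 183.4]]
[[296, 168], [294, 189], [299, 191], [301, 195], [306, 196], [309, 194], [314, 181], [311, 183], [308, 181], [309, 169], [303, 171]]
top []
```

Request:
{"api": "jog_arm", "payload": {
  "moves": [
    [20,0,0.16,0,0],
    [20,0,0,0.1,0],
    [20,0,0,0.12,0],
    [20,0,0,0,0]
  ]
}}

```text
t: 14.33
ee_pos: [0.574, 0.1539, 0.1]
eef_rot: [0.41, 0.912, -0.0, 0.001]
ft_force: [-1.4, -6.0, 15.0]
opening: 0.0332
grip_force: 61.0
```

```bash
cat >> h.py <<'E'
def cop():
    s=sense();F=s["ft_force"];M=s["moment"];y=np.radians(41.4);ex=np.array([np.cos(y),np.sin(y)]);ey=np.array([-ex[1],ex[0]])
    print("Fu,Fv,Fz",(F[:2]@ex).round(1),(F[:2]@ey).round(1),F[2].round(1),"M",M.round(2),"u,v",((s["ee_pos"][:2]-[.5705,.152])@np.c_[ex,ey]*1000).round(1))
    for L in(.17,.19,.21):
        r=np.array([(-L*F[0]-M[1])/F[2],(M[0]-L*F[1])/F[2]]);print(L,(r@ex*1000).round(1),(r@ey*1000).round(1))
E
python3 - <<'E'
from h import *
to(.5705,.152,.0843,41.4);cop()
E
```

```text
t 14.33 pos [0.574  0.1539 0.1   ] yaw 41.57 F [-1.4 -6.  15. ] op 0.0332 gf 61.0
units [ 0.04 -0.16  0.63] turn 0.03
Fu,Fv,Fz -5.0 -3.6 15.0 M [-0.96  0.64  0.2 ] u,v [ 3.9 -0.9]
0.17 -17.6 20.6
0.19 -10.9 25.3
0.21 -4.2 30.1
```

Request:
{"api": "jog_arm", "payload": {
  "moves": [
    [20,0,0,-0.2,0],
    [20,-0.09,-0.1,0,0],
    [20,0,0,0,0],
    [20,0,0,0.15,0],
    [20,0,0,0.1,0],
    [20,0,0,0,0]
  ]
}}

```text
t: 14.83
ee_pos: [0.5737, 0.1508, 0.0977]
eef_rot: [0.41, 0.912, 0.0, 0.001]
ft_force: [3.5, -3.0, 0.7]
opening: 0.0335
grip_force: 60.6
```

```bash
python3 - <<'E'
from h import *
to(.5705,.152,.0843,41.4);cop()
E
```

```text
t 14.83 pos [0.5737 0.1508 0.0977] yaw 41.54 F [ 3.5 -3.   0.7] op 0.0335 gf 60.6
units [ 0.12 -0.06  0.54] turn 0.03
Fu,Fv,Fz 0.6 -4.6 0.7 M [-0.52 -0.72 -0.06] u,v [ 1.6 -3. ]
0.17 144.2 -125.8
0.19 126.1 9.5
0.21 108.1 144.8
```

It's going in. It still wants a little more −v.

Request:
{"api": "jog_arm", "payload": {
  "moves": [
    [20,-0.04,0,0,0],
    [20,0,0,0.1,0],
    [20,0,0,0.1,0],
    [20,0,0,0,0]
  ]
}}

```text
t: 15.17
ee_pos: [0.5736, 0.1507, 0.0922]
eef_rot: [0.411, 0.912, 0.0, 0.0]
ft_force: [5.5, 2.8, -4.3]
opening: 0.0337
grip_force: 59.9
```

```bash
python3 - <<'E'
from h import *
to(.5705,.152,.0843,41.4);cop()
E
```

```text
t 15.17 pos [0.5736 0.1507 0.0922] yaw 41.53 F [ 5.5  2.8 -4.3] op 0.0337 gf 59.9
units [ 0.12 -0.06  0.32] turn 0.03
Fu,Fv,Fz 6.0 -1.5 -4.3 M [ 0.52 -1.16 -0.13] u,v [ 1.5 -3.1]
0.17 -44.9 28.9
0.19 -17.0 21.9
0.21 10.9 14.9
```

Request:
{"api": "jog_arm", "payload": {
  "moves": [
    [20,0,0.03,0,0],
    [20,0,0,0.1,0],
    [20,0,0,0.1,0],
    [20,0,0,0.08,0],
    [20,0,0,0,0]
  ]
}}

```text
t: 15.58
ee_pos: [0.5737, 0.1508, 0.0852]
eef_rot: [0.41, 0.912, -0.0, -0.0]
ft_force: [2.2, -1.3, -3.8]
opening: 0.0334
grip_force: 60.4
```

```bash
python3 - <<'E'
from h import *
to(.5705,.152,.0843,41.4);cop()
E
```

```text
t 15.58 pos [0.5737 0.1508 0.0852] yaw 41.54 F [ 2.2 -1.3 -3.8] op 0.0334 gf 60.4
units [ 0.12 -0.06  0.04] turn 0.03
Fu,Fv,Fz 0.8 -2.4 -3.8 M [-0.18 -0.48 -0.06] u,v [ 1.6 -3. ]
0.17 -30.3 11.4
0.19 -26.2 -1.3
0.21 -22.2 -14.1
```

Request:
{"api": "jog_arm", "payload": {
  "moves": [
    [52,0,0,0,0],
    [52,0,0,0,0],
    [52,0,0,0,0],
    [52,0,0,0,0],
    [52,0,0,-0.3,0],
    [52,0,0,-0.6,0],
    [52,0,0,-0.8,0],
    [52,0,0,-0.8,0],
    [52,0,0,-0.8,0],
    [52,0,0,-0.8,0],
    [52,0,0,-0.8,0],
    [52,0,0,0,0]
  ]
}}

```text
t: 16.58
ee_pos: [0.5755, 0.1513, 0.213]
eef_rot: [0.41, 0.912, 0.002, 0.003]
ft_force: [0.0, 0.8, 0.1]
opening: 0.0519
grip_force: 0.0
```

```bash
python3 - <<'E'
from h import *
to(.5717,.1498,.0843,41.4)
a=read_camera('scene');save(a,'s6.png');y=np.radians(41.5);ex=np.array([np.cos(y),np.sin(y)]);ey=np.array([-ex[1],ex[0]])
h=cv2.cvtColor(a["image"],cv2.COLOR_BGR2HSV);m=cv2.inRange(h,(5,150,90),(20,255,255))
k,l,st,ce=cv2.connectedComponentsWithStats(m)
for j in range(1,k):
    if st[j,4]>100:print(st[j],ce[j],cv2.approxPolyDP(cv2.findContours((l==j).astype(np.uint8),0,2)[0][0],1.5,True)[:,0].tolist())
c0=np.array([.5705,.152])+.0016*ex-.001*ey
print('pred top',proj(a,[np.r_[c0+sx*.017*ex+sy*.028*ey,.123] for sx,sy in((-1,-1),(1,-1),(1,1),(-1,1))]).round(1).tolist())
print('pred mouth',proj(a,[np.r_[c0+sx*.017*ex+sy*.028*ey,.075] for sx,sy in((-1,-1),(1,-1),(1,1),(-1,1))]).round(1).tolist())
E
```

```text
t 16.58 pos [0.5755 0.1513 0.213 ] yaw 41.54 F [0.  0.8 0.1] op 0.0519 gf 0.0
units [ 0.07 -0.18  5.15] turn 0.03
[295 171  21  26 379] [305.20844327 184.93931398] [[315, 171], [306, 179], [296, 177], [295, 193], [307, 196], [314, 189]]
[ 90 233  22  23 300] [101.27       245.16666667] [[107, 233], [98, 241], [90, 241], [96, 255], [103, 255], [111, 246]]
pred top [[294.0, 175.9], [305.8, 179.7], [316.1, 170.4], [304.6, 167.0]]
pred mouth [[293.3, 191.8], [304.8, 195.7], [314.9, 186.1], [303.6, 182.5]]
```

The cartridge stands upright in the cradle: its top corner is seen at (306,179), predicted (305.8,179.7). Now I'll go back above the bar.

Request:
{"api": "jog_arm", "payload": {
  "moves": [
    [50,0,-0.5,-0.4,0],
    [50,0,-0.5,-0.8,0],
    [50,0,-0.5,-0.8,0],
    [50,0,-0.5,-0.8,0],
    [50,0,0,-0.8,0],
    [50,0,0,-0.8,0],
    [50,0,0,-0.8,0],
    [50,0,0,-0.8,0],
    [50,0,0,0,0],
    [50,0,0,0,0]
  ]
}}

```text
t: 17.47
ee_pos: [0.5366, 0.1178, 0.3583]
eef_rot: [0.41, 0.912, 0.0, 0.0]
ft_force: [-0.2, -0.7, -1.5]
opening: 0.05
grip_force: 0.0
```

```bash
python3 - <<'E'
from h import *
to(.647,.219,.292,41.4)
E
```

```text
t 17.47 pos [0.5366 0.1178 0.3583] yaw 41.54 F [-0.2 -0.7 -1.5] op 0.05 gf 0.0
units [0.1  5.99 2.66] turn 0.03
```

Request:
{"api": "jog_arm", "payload": {
  "moves": [
    [50,0.05,0.8,0,0],
    [50,0.05,0.8,0,0],
    [50,0,0.8,0,0],
    [50,0,0.8,0,0],
    [50,0,0.8,0,0],
    [50,0,0.8,0,0],
    [50,0,0.8,0,0],
    [50,0,0.4,0,0],
    [50,0,0,0,0],
    [50,0,0,0,0]
  ]
}}

```text
t: 18.3
ee_pos: [0.6468, 0.2191, 0.3563]
eef_rot: [0.41, 0.912, -0.001, -0.001]
ft_force: [-0.8, -0.3, 0.7]
opening: 0.0498
grip_force: 0.0
```

```bash
python3 - <<'E'
from h import *
to(.647,.219,.292,41.4)
E
```

```text
t 18.3 pos [0.6468 0.2191 0.3563] yaw 41.56 F [-0.8 -0.3  0.7] op 0.0498 gf 0.0
units [-0.01  0.01  2.57] turn 0.03
```

Request:
{"api": "jog_arm", "payload": {
  "moves": [
    [50,0,0,0.6,0],
    [50,0,0,0.7,0],
    [50,0,0,0.7,0],
    [50,0,0,0.5,0],
    [50,0,0,0,0],
    [0,0,0,0,0],
    [0,0,0,0,0],
    [0,0,0,0,0],
    [0,0,0,0,0],
    [0,0,0,0,0]
  ]
}}

```text
t: 19.13
ee_pos: [0.6474, 0.219, 0.2972]
eef_rot: [0.41, 0.912, 0.0, 0.001]
ft_force: [-2.3, -2.5, 6.2]
opening: 0.0099
grip_force: 58.8
```

```bash
python3 - <<'E'
from h import *
to(.5075,.0958,.172,41.4)
q=np.r_[np.arange(1.66,.0,-.09),0];print(np.c_[q[1:],-np.diff(np.cos(q))*7.4,-np.diff(np.sin(q))*7.4].round(2).tolist())
E
```

```text
t 19.13 pos [0.6474 0.219  0.2972] yaw 41.53 F [-2.3 -2.5  6.2] op 0.0099 gf 58.8
units [ 0.03 -7.46  5.  ] turn 0.03
[[1.57, -0.67, -0.03], [1.48, -0.67, 0.03], [1.39, -0.66, 0.09], [1.3, -0.65, 0.15], [1.21, -0.63, 0.21], [1.12, -0.61, 0.26], [1.03, -0.59, 0.32], [0.94, -0.55, 0.37], [0.85, -0.52, 0.42], [0.76, -0.48, 0.46], [0.67, -0.44, 0.5], [0.58, -0.39, 0.54], [0.49, -0.34, 0.57], [0.4, -0.29, 0.6], [0.31, -0.23, 0.62], [0.22, -0.17, 0.64], [0.13, -0.12, 0.66], [0.04, -0.06, 0.66], [0.0, -0.01, 0.3]]
```

Request:
{"api": "jog_arm", "payload": {
  "moves": [
    [0,0,-0.67,-0.03,0],
    [0,0,-0.67,0.03,0],
    [0,0,-0.66,0.09,0],
    [0,0,-0.65,0.15,0],
    [0,0,-0.63,0.21,0],
    [0,0,-0.61,0.26,0],
    [0,0,0,0,0],
    [0,0,0,0,0]
  ]
}}

```text
t: 19.8
ee_pos: [0.5739, 0.1536, 0.2792]
eef_rot: [0.411, 0.912, -0.001, 0.0]
ft_force: [-6.0, -6.5, 8.7]
opening: 0.0095
grip_force: 61.6
```

```bash
python3 - <<'E'
from h import *
c=np.array([.6474,.219])+.185*np.cos(1.66)*np.array([.75,.661])
q=1.12;d=-.185*np.cos(q);to(c[0]+d*.75,c[1]+d*.661,.2972+.185*(np.sin(q)-np.sin(1.66)),41.4)
E
```

```text
t 19.8 pos [0.5739 0.1536 0.2792] yaw 41.5 F [-6.  -6.5  8.7] op 0.0095 gf 61.6
units [ 0.02  0.05 -0.01] turn 0.02
```

Request:
{"api": "jog_arm", "payload": {
  "moves": [
    [0,0,-0.59,0.32,0],
    [0,0,-0.55,0.37,0],
    [0,0,-0.52,0.42,0],
    [0,0,-0.48,0.46,0],
    [0,0,-0.44,0.5,0],
    [0,0,-0.39,0.54,0],
    [0,0,-0.34,0.57,0],
    [0,0,-0.29,0.6,0],
    [0,0,0,0,0],
    [0,0,0,0,0]
  ]
}}

```text
t: 20.63
ee_pos: [0.5079, 0.095, 0.1832]
eef_rot: [0.411, 0.912, 0.001, 0.001]
ft_force: [5.5, 1.6, -5.6]
opening: 0.0092
grip_force: 58.8
```

```bash
python3 - <<'E'
from h import *
c=np.array([.6474,.219])+.185*np.cos(1.66)*np.array([.75,.661])
q=.4;d=-.185*np.cos(q);to(c[0]+d*.75,c[1]+d*.661,.2972+.185*(np.sin(q)-np.sin(1.66)),41.4)
E
```

```text
t 20.63 pos [0.5079 0.095  0.1832] yaw 41.51 F [ 5.5  1.6 -5.6] op 0.0092 gf 58.8
units [ 0.03 -0.01 -0.07] turn 0.02
```

Request:
{"api": "jog_arm", "payload": {
  "moves": [
    [0,0,-0.22,0.55,0],
    [0,0,-0.17,0.6,0],
    [0,0,-0.12,0.6,0],
    [0,0,-0.03,0.3,0],
    [0,0,-0.02,0.3,0],
    [0,0,0,0,0],
    [0,0,0,0,0]
  ]
}}

```text
t: 21.22
ee_pos: [0.4985, 0.0866, 0.1253]
eef_rot: [0.411, 0.912, 0.002, 0.002]
ft_force: [8.6, 7.8, -3.3]
opening: 0.0092
grip_force: 58.6
```

```bash
python3 - <<'E'
from h import *
c=np.array([.6474,.219])+.185*np.cos(1.66)*np.array([.75,.661])
q=0;d=-.185*np.cos(q);to(c[0]+d*.75,c[1]+d*.661,.2972+.185*(np.sin(q)-np.sin(1.66)),41.4)
E
```

```text
t 21.22 pos [0.4985 0.0866 0.1253] yaw 41.51 F [ 8.6  7.8 -3.3] op 0.0092 gf 58.6
units [ 0.04 -0.09  0.49] turn 0.02
```

Request:
{"api": "jog_arm", "payload": {
  "moves": [
    [0,0,0.02,0.15,0],
    [0,0,0.02,0.15,0],
    [0,0,0,0.15,0],
    [0,0,0,0.1,0],
    [0,0,0,0,0],
    [0,0,0,0,0]
  ]
}}

```text
t: 21.72
ee_pos: [0.4994, 0.0859, 0.1151]
eef_rot: [0.41, 0.912, 0.001, 0.003]
ft_force: [-12.9, -6.5, 49.8]
opening: 0.0093
grip_force: 67.6
```

```bash
python3 - <<'E'
from h import *
to(.4985,.0866,.104,41.4);cop()
E
```

```text
t 21.72 pos [0.4994 0.0859 0.1151] yaw 41.56 F [-12.9  -6.5  49.8] op 0.0093 gf 67.6
units [ 0.05 -0.01  0.44] turn 0.03
Fu,Fv,Fz -13.9 3.6 49.8 M [-1.37  2.05 -0.12] u,v [-97.   -2.6]
0.17 -1.5 -5.9
0.19 4.1 -7.3
0.21 9.7 -8.8
```

Request:
{"api": "jog_arm", "payload": {
  "moves": [
    [0,0,0,-0.2,0],
    [40,0,0,0,0],
    [40,0,0,0,0],
    [40,0,0,0,0],
    [40,0,0,-0.4,0],
    [40,0,0,-0.8,0],
    [40,0,0,-0.8,0],
    [40,-0.8,0,-0.8,0],
    [40,-0.8,0,-0.8,0],
    [40,-0.8,0,-0.8,0],
    [40,-0.8,0,-0.8,0],
    [40,-0.8,0,0,0]
  ]
}}

```text
t: 22.72
ee_pos: [0.5654, 0.0107, 0.2504]
eef_rot: [0.41, 0.912, 0.001, 0.002]
ft_force: [0.1, 0.5, -0.1]
opening: 0.04
grip_force: 0.0
```

Request:
{"api": "jog_arm", "payload": {
  "moves": [
    [40,-1,-1,0,0],
    [40,-1,-1,0,0],
    [40,-1,-1,0,0],
    [40,-1,-1,0,0],
    [40,-1,-0.5,0,0],
    [40,-1,0,0,0],
    [40,-1,0,0,0],
    [40,0,0,0,0]
  ]
}}

```text
t: 23.38
ee_pos: [0.5968, -0.1971, 0.2459]
eef_rot: [0.411, 0.911, -0.0, 0.0]
ft_force: [0.5, -0.3, 0.2]
opening: 0.0399
grip_force: 0.0
```

```bash
python3 - <<'E'
from h import *
to(.5,.08,.2,41.4)
a=read_camera('scene');b=read_camera('top');save(a,'s7.png');save(b,'t7.png')
for n,c in(('s',a),('t',b)):
    h=cv2.cvtColor(c["image"],cv2.COLOR_BGR2HSV);m=cv2.inRange(h,(0,170,100),(5,255,255))|cv2.inRange(h,(174,170,100),(180,255,255))
    k,l,st,ce=cv2.connectedComponentsWithStats(m);print(n,[(st[i].tolist(),ce[i].round(1)) for i in range(1,k) if st[i,4]>20])
y=np.radians(41.5);ex=np.array([np.cos(y),np.sin(y)]);ey=np.array([-ex[1],ex[0]])
cr=np.array([.5717,.1525])
for q in(0,.02,.05,.1):
    P=np.r_[cr+ex*(.085-.185*np.cos(q)),.123+.185*np.sin(q)]
    print(q,proj(a,P).round(1),proj(b,P).round(1))
m=cv2.inRange(cv2.cvtColor(a["image"],cv2.COLOR_BGR2HSV),(5,150,70),(20,255,255));k,l,st,ce=cv2.connectedComponentsWithStats(m)
for j in range(1,k):
    if st[j,4]>60:print(st[j],ce[j],cv2.approxPolyDP(cv2.findContours((l==j).astype(np.uint8),0,2)[0][0],1.5,True)[:,0].tolist())
for z in(.115,.123):print(z,proj(a,[np.r_[cr+sx*.017*ex+sy*.028*ey,z] for sx,sy in((-1,-1),(1,-1),(1,1),(-1,1))]).round(1).tolist())
E
```

```text
t 23.38 pos [ 0.5968 -0.1971  0.2459] yaw 41.42 F [ 0.5 -0.3  0.2] op 0.0399 gf 0.0
units [10.87  4.43  1.83] turn 0.0
s [([262, 154, 22, 16, 68], array([273.2, 162.4]))]
t [([228, 197, 32, 29, 131], array([242.9, 211. ]))]
0 [[272.5 163.1]] [[243.9 210.5]]
0.02 [[272.5 161.9]] [[243.8 210.4]]
0.05 [[272.6 160.1]] [[243.7 210.2]]
0.1 [[272.8 157.1]] [[243.4 209.9]]
[385 126  31  19 108] [398.81481481 134.40740741] [[385, 128], [391, 135], [403, 135], [407, 139], [410, 138], [414, 144], [415, 141], [413, 143], [412, 139], [408, 139], [408, 135], [400, 135], [397, 132], [391, 131], [393, 126]]
[302 174  14  12  85] [310.78823529 180.43529412] [[315, 174], [306, 181], [302, 181], [315, 185]]
[295 186  18  11 132] [302.13636364 191.16666667] [[295, 186], [295, 193], [307, 196], [312, 191]]
[ 90 232  22  24 308] [101.15584416 244.97402597] [[106, 232], [98, 241], [94, 240], [96, 238], [90, 241], [96, 255], [103, 255], [111, 246]]
[428 259  16  11  86] [434.73255814 264.03488372] [[428, 264], [432, 266], [429, 267], [432, 269], [439, 266], [441, 269], [441, 265], [443, 267], [442, 264], [4
[... 3683 characters left out ...]
, 327], [251, 320], [250, 323], [248, 319]]
[207 327  15  13 107] [214.52336449 332.80373832] [[208, 331], [207, 334], [213, 339], [218, 338], [217, 336], [221, 334], [221, 330], [217, 327], [213, 327]]
[179 334  21  17 215] [188.58604651 342.62325581] [[197, 336], [193, 334], [192, 336], [184, 336], [179, 342], [181, 343], [179, 344], [180, 349], [196, 348], [199, 345]]
[ 79 345  23  21 258] [ 90.5        354.82170543] [[101, 348], [97, 345], [87, 347], [82, 352], [83, 355], [79, 356], [81, 363], [87, 365], [95, 362], [98, 356], [99, 358], [101, 354]]
0.115 [[293.8, 178.5], [305.6, 182.3], [315.9, 173.0], [304.4, 169.5]]
0.123 [[294.0, 175.8], [305.8, 179.5], [316.1, 170.3], [304.5, 166.9]]
```

The bar measures q≈0.01, and the cartridge top has dropped about 2.5 px, matching 8 mm, so it's home. To make sure the clamp is on its stop, I'll press the bar lightly with closed fingers.

Request:
{"api": "jog_arm", "payload": {
  "moves": [
    [0,0.8,0,0,0],
    [0,1,0,0,0],
    [0,1,0,0,0],
    [0,1,0,0,0],
    [0,1,0,0,0],
    [0,1,0.8,0,0],
    [0,1,0.8,0.4,0],
    [0,1,0.8,0.6,0],
    [0,1,0.8,0.7,0],
    [0,1,0.8,0.7,0],
    [0,0,0,0,0],
    [0,0,0,0,0]
  ]
}}

```text
t: 24.48
ee_pos: [0.5065, 0.0573, 0.1856]
eef_rot: [0.409, 0.913, -0.0, -0.001]
ft_force: [0.8, -1.0, -0.2]
opening: -0.0001
grip_force: 0.0
```

```bash
python3 - <<'E'
from h import *
to(.4965,.0862,.14,41.4)
E
```

```text
t 24.48 pos [0.5065 0.0573 0.1856] yaw 41.74 F [ 0.8 -1.  -0.2] op -0.0001 gf 0.0
units [1.13 0.47 1.83] turn 0.07
```

Request:
{"api": "jog_arm", "payload": {
  "moves": [
    [0,0.55,0.27,0,0.07],
    [0,0.55,0.27,0,0],
    [0,0,0,0.7,0],
    [0,0,0,0.7,0],
    [0,0,0,0.43,0],
    [0,0,0,0,0]
  ]
}}

```text
t: 24.98
ee_pos: [0.4988, 0.0845, 0.1391]
eef_rot: [0.414, 0.91, -0.001, -0.001]
ft_force: [0.6, 0.1, -1.0]
opening: 0.0001
grip_force: 0.0
```

```bash
python3 - <<'E'
from h import *
to(.4985,.0864,.129,41.4)
E
```

```text
t 24.98 pos [0.4988 0.0845 0.1391] yaw 41.15 F [ 0.6  0.1 -1. ] op 0.0001 gf 0.0
units [0.07 0.04 0.4 ] turn -0.05
```

Request:
{"api": "jog_arm", "payload": {
  "moves": [
    [0,0,0.04,0.2,0],
    [0,0,0,0.15,0],
    [0,0,0,0.1,0],
    [0,0,0,0,0],
    [0,0,0,0,0]
  ]
}}

```text
t: 25.4
ee_pos: [0.5007, 0.0857, 0.1293]
eef_rot: [0.413, 0.911, 0.0, 0.0]
ft_force: [0.8, -0.8, -0.0]
opening: -0.0001
grip_force: 0.3
```

```bash
python3 - <<'E'
from h import *
to(.4985,.0864,.129,41.4)
E
```

```text
t 25.4 pos [0.5007 0.0857 0.1293] yaw 41.18 F [ 0.8 -0.8 -0. ] op -0.0001 gf 0.3
units [ 0.08 -0.05  0.01] turn -0.04
```

Request:
{"api": "jog_arm", "payload": {
  "moves": [
    [0,0,-0.03,0.06,0],
    [0,0,0,0.06,0],
    [0,0,0,0,0],
    [0,0,0,0,0]
  ]
}}

```text
t: 25.73
ee_pos: [0.5009, 0.0856, 0.1284]
eef_rot: [0.413, 0.911, 0.001, 0.001]
ft_force: [-6.9, 2.2, 26.3]
opening: 0.0001
grip_force: 13.1
```

```bash
python3 - <<'E'
from h import *
to(.4985,.0864,.129,41.4)
E
```

```text
t 25.73 pos [0.5009 0.0856 0.1284] yaw 41.19 F [-6.9  2.2 26.3] op 0.0001 gf 13.1
units [ 0.09 -0.05 -0.03] turn -0.04
```

The bar's top sits at 0.1285, where q=0 puts it at 0.129, and it resists firmly at 26 N, so the clamp is on its stop. I'll retreat.

Request:
{"api": "jog_arm", "payload": {
  "moves": [
    [0,0,0,-0.5,0],
    [0,0,0,-0.8,0],
    [0,0,0,-0.8,0],
    [0,0,0,-0.8,0],
    [0,-0.8,0,-0.8,0],
    [0,-0.8,0,-0.8,0],
    [0,-0.8,0,0,0],
    [0,-0.8,0,0,0],
    [0,-0.8,0,0,0],
    [0,0,0,0,0],
    [0,0,0,0,0]
  ]
}}

```text
t: 26.65
ee_pos: [0.5658, 0.0096, 0.2382]
eef_rot: [0.414, 0.91, -0.0, -0.0]
ft_force: [-0.2, 0.2, -0.7]
opening: -0.0001
grip_force: 0.0
```

```bash
python3 - <<'E'
from h import *
to(.5,.08,.2)
a=read_camera('scene')
c=a["image"][:220];h=cv2.cvtColor(c,cv2.COLOR_BGR2HSV);m=cv2.inRange(h,(0,170,100),(5,255,255))|cv2.inRange(h,(174,170,100),(180,255,255))
k,l,st,ce=cv2.connectedComponentsWithStats(m);print([(st[i].tolist(),ce[i].round(1)) for i in range(1,k) if st[i,4]>20])
print(robot.finish_job())
E
```

```text
t 26.65 pos [0.5658 0.0096 0.2382] yaw 41.12 F [-0.2  0.2 -0.7] op -0.0001 gf 0.0
units [ 3.85 -0.13  1.53] turn None
[([263, 155, 21, 16, 68], array([273.5, 163. ]))]
the job is handed in; nothing more can be done
None
```

The larger orange cartridge is upright in the cradle, pressed home under the clamp (shut on its lower stop); I did not touch the spare, drum or brush, and handed the job in at about 27 s, with no verdict returned.

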